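# Open the sprung guard gate of a small rotary table and hold it wide

### The job

A colleague needs both hands to lift the finished wheel out of the guarded chuck, so open the guard gate for them: squeeze the main catch on the fixed front panel until the gate springs ajar and let that catch go, then squeeze the safety catch on the gate itself and swing the gate out past its detent until it stands about square to the front or wider. The closer spring would pull the gate back, so finish while still holding it wide open and steady with the gripper, and leave the other things on the bench where they are.

Things in the scene. Friction and masses are not known exactly. Their poses are not given: they have to be found in the camera images.
- guard: Guard over a small rotary table, fixed to the bench: aluminium posts, clear sides and roof, 330 mm wide, 245 deep, rails and roof 195 mm above the bench. Origin on the bench in the front plane; x points into the guard, y along the front to the hinge post, z up. Along the front: hinge post at y +120 mm, gate to -75 mm, fixed panel to -190 mm. Position and yaw vary by run.
- main_grip (a point): Where to pinch the main catch (on the fixed panel's rail, guard 0, -146.5 mm) from above, closing along guard y: two upright black ears, 24 mm wide, 9 thick, 207 to 255 mm above the bench, 50 mm over the outer faces, 37 squeezed. Ear nearer the gate is sprung, the outer one fixed. Point: middle when squeezed, 236 mm up; at rest the outer faces are 31.5 mm to +y, 18.5 to -y. Guard axes.
- main_catch (a joint): Travel of the main catch's sprung ear: 0 at rest, 0.013 m fully squeezed; takes 6 N at first, 12 N at the end, and springs back when let go. Squeezed past about 10 mm it frees the gate, which a damped spring pushes ajar within half a second until the safety catch stops it at 0.095 rad; the main catch does not hold it again.
- safety_grip (a point): Where to pinch the safety catch, also to hold the gate: ears as on the main catch (sizes, heights), on the gate top rail, moving with it; close along the gate. Ear nearer the hinge is fixed, the other sprung. Point: middle when squeezed, 236 mm up; at rest outer faces are 18.5 mm to +y, 31.5 to -y. y along the gate to the hinge, x into the guard when shut. From the hinge axis: x +12, y -108.5 mm.
- safety_catch (a joint): Travel of the safety catch's sprung ear: 0 at rest, 0.013 m fully squeezed; takes 6 to 12 N plus some friction, springs back when let go. Squeezed past about 10 mm it lets the ajar gate swing free; it may stay squeezed as the handle for the whole swing. Squeezing it before the main catch does nothing.
- gate (a joint): Gate angle: 0 shut and locked, 0.095 rad ajar on the safety catch, 1.57 square to the front, 1.75 at its stop. Opens clockwise seen from above, free end towards guard -x. A closer spring pulls it back (0.2 N m shut, 0.36 square). A roller detent between 0.45 and 1.25 rad takes up to about 10 N at the safety catch to pass; let go beyond it, the gate rests back on it near 1.2 rad: not wide.
- gate_hinge (a point): Point on the gate's vertical hinge axis, 236 mm above the bench, at guard x -12, y +100 mm; its axes turn with the gate as those of safety_grip do.
- gate_leaf: The swinging gate: aluminium frame 172 mm long, 18 thick, 35 to 195 mm above the bench, clear pane, safety catch on top. Origin on the hinge axis at bench height, y along the gate to the hinge, axes turning with it. Starts shut.
- wheel_b: Bystander: loose finished aluminium wheel lying flat, 95 mm across, 44 mm high. Origin at the centre of its underside.
- blank: Bystander: loose plain aluminium blank, a disc 95 mm across, 50 mm high. Origin at the centre of its underside.
- degreaser: Bystander: loose white plastic bottle, 68 mm across, 190 mm tall, standing beside the guard. Origin at the centre of its underside.
- hex_key: Bystander: loose L-shaped hex key, 110 mm long, 6 mm thick, flat on the bench in front of the gate (the gate passes over it). Origin midway along its long leg, on the bench.
- brush: Bystander: loose chip brush with wooden handle, 170 mm long, 20 mm high, flat on the bench in front of the guard. Origin at its middle, on the bench.
- calliper: Bystander: loose calliper, 235 mm long, 12 mm high, flat on the bench at the right of the guard. Origin at its middle, on the bench.
- spanner: Bystander: loose spanner, 160 mm long, 8 mm high, flat on the bench in front of the hinge side. Origin at its middle, on the bench.

How it is judged (in metres and radians):
On the way, in this order (a step that is already met when the one before it is completed fails the run):
1. the main catch is squeezed by the fingers and the gate has sprung ajar onto the safety catch, which is not yet squeezed (value of joint main_catch above 0.009 m and contact force between the fingers and guard above 2 N and value of joint gate between 0.05 and 0.13 rad and value of joint safety_catch below 0.004 m), for 0.05 s.
2. the main catch is let go and the safety catch is squeezed while the gate is still ajar (value of joint main_catch below 0.004 m and value of joint safety_catch above 0.009 m and value of joint gate below 0.25 rad), for 0.05 s.
3. the gate is swung past its detent with the fingers on it (value of joint gate above 1.28 rad and contact force between the fingers and gate_leaf above 1 N), for 0.05 s.
At the end, for the whole second after the job is handed in: The gate is held still (below 0.05 rad/s) at 1.45 rad or more (square to the front is 1.57) by the fingers, which press on it with more than 1.5 N and hold it alone (no bystander props it); the main catch is back at rest (within 4 mm) and every bystander is within 20 mm of where it stood (value of joint gate above 1.45 rad and velocity of joint gate between -0.05 and 0.05 rad/s and contact force between the fingers and gate_leaf above 1.5 N and value of joint main_catch below 0.004 m and contact force between gate_leaf and wheel_b below 0.3 N and contact force between gate_leaf and blank below 0.3 N and contact force between gate_leaf and degreaser below 0.3 N and contact force between gate_leaf and hex_key below 0.3 N and contact force between gate_leaf and brush below 0.3 N and contact force between gate_leaf and calliper below 0.3 N and contact force between gate_leaf and spanner below 0.3 N and distance of each of wheel_b, blank, degreaser, hex_key, brush, calliper, spanner from where it was at the start of the episode below 0.02 m); the arm keeps its last pose, push and grip.
It fails at once if a bystander is knocked aside (40 mm) (distance of any of wheel_b, blank, degreaser, hex_key, brush, calliper, spanner from where it was at the start of the episode above 0.04 m).
It also fails if it takes over 38 s, if anything falls off the work surface, if the arm or the gripper's body presses on something with over 40 N, if the wrist force passes 120 N, or if a joint passes its speed limit or range.

### The arm

A 6-joint arm with a two-finger parallel gripper is mounted at the origin on the work surface. World frame = base frame: x ahead of the robot, y to its left, z up, the work surface at z = 0. Lengths are in m, angles in degrees, forces in N, time in s.
With the tool pointing down it reaches from about 0.35 to 0.875 m from the base axis. Payload 4.2 kg.
Tool frame: the origin (TCP) lies on the centre line of the jaws, within the pads' length; the fingertips stand 19 mm ahead of it and the grasp point (between the pads) is the TCP; x points along the fingers, y is the direction in which the jaws open and shut, and the axes are right-handed (so a half turn about x gives the same grasp; the last joint's range is limited). The gripper opens to 87 mm and grips with 3 to 60 N. Pads are 19 mm wide; open, the fingers measure 117 mm over their backs; the gripper's body (75 mm by 190 mm) begins 51 mm behind the grasp point.
Start: joints at [80.821, 22.042, 0.453, 0, -68.411, -14.817], TCP at [0.254, 0.571, 0.242] pointing down, gripper open.
Joint ranges: [-179.83, 179.83], [-69.29, 118.12], [-61.27, 80.66], [-181.25, 117.63], [-171.15, -9.14], [-177.46, 177.46]. Speed limits (degrees/s): [159.86, 159.86, 180, 180, 180, 180].

### API

Orientations are given as a 3x3 rotation matrix whose columns are the frame's x, y, z axes.
In Python, from station import r, viewer, job, spotter gives the robot as it stands.
- The arm moves only by the tool play_rows, never from a script. Its argument "commands" is a list of rows, each an object of numbers: "fingers": the gripper command: -1 is fully open, 1 is shut, values between are in proportion; "tx", "ty", "tz": the shift along the tool's x, y, z normalised to -1 to 1, where 1 is 750 mm; "ax", "ay", "az": the turn, a rotation vector about the tool's x, y, z normalised to -1 to 1, where 1 is pi rad. In form: [{"fingers": .., "tx": .., "ty": .., "tz": .., "ax": .., "ay": .., "az": ..}, ...]. A call has 1 to 5 rows; each row is the pose to reach, as a shift and turn from the pose commanded when the call began, along the tool's axes at that moment, turning the shorter way round; what a row does not reach only later rows make up. A row lasts 1/12 s, in which the tool goes at most 41.7 mm and 7.16 degrees, less where a joint would pass 70% of its speed; a pose out of reach is approached as far as the arm can. A call with a number of a shift or a turn outside -1 to 1 is refused whole. A call with a gripper value outside its range is refused whole. The fingers move at their own pace and stop on an object; the grip force is fixed at half the most. Time passes only in rows, so rows that repeat a pose let the fingers close. It gives the time, the measured TCP pose, the force and the opening at its end, in the units of the state.
- r.sense(): the state, without advancing time (a new reading comes with each control period).
- viewer.capture(name): name is "scene" or "top" or "wrist"; returns a dict with "image" (420x560x3 uint8, red, green, blue), "fx", "fy", "cx", "cy" (pixels), "R" (3x3) and "t" (3): a world point X has camera coordinates R X + t; the wrist camera has in their place "mount" (4x4, takes a point from camera to tool coordinates, whose origin is the TCP and whose axes are the tool frame's). Camera axes: x right, y down, z forward; pixel columns grow to the right and rows downward; lengths in m; the calibration is good to about 2 mm. A picture is of the moment at which its call begins: read the wrist's pose just before it. There is no depth.
- job.finish_job(): hands the job in, once; it reports no verdict.
Trained networks look in a picture, given as the dict that the camera call returned (one of the last four; its "shot" number tells which), for a name from the list of things; names that differ only in an ending like _2 or _b are one class to them, and where a whole thing is asked for, a point or a joint stands for the part that bears it (a point fixed in the world has none). Each returns a list of dicts, best first, with "score" (0 to 1); they miss things now and then, are a little off and sometimes report something else, mostly with a low value. They report only what shows in the picture. A call takes as long as a camera call.
- spotter.find_in(name, picture): "uv" ([column, row] in pixels, amid what is visible of it).
- spotter.silhouettes(name, picture): "region" (420x560 bool, what is visible of it) and "uv" ([column, row] in pixels, amid what is visible of it).
The state is a dict: "time_s": time; "joints": joint angles; "joint_velocities": joint speeds; "effort": joint torques, N m; "tcp_pos": TCP position; "ee_rot": TCP orientation; "wrist_force": force on the tool from outside, world axes, zero at the start; "moment": the same for the moment, N m; "gripper_width": opening from 0.0 (shut) to 1.0 (fully open).
Only numpy, scipy, OpenCV 4.12 (cv2) and the standard library are available. Lean on these libraries where they do the work, as an engineer would, in place of code of your own. Each camera call takes 0.05 s, during which the arm holds its last target. There are 200 camera calls.

## Working session

There is one attempt and no reset: what is moved stays moved. The work goes in short steps, Python scripts to look and compute and a tool call to move; the robot and the scene stay as the last step left them, time stands still between calls to the robot, and variables do not carry over. Pictures are saved under pics/ and viewed, about 8 in all and at most 12, crops included, and the job is handed in when it is done.

Besides the shell and the picture viewer there is one more tool, called after "Emit:" by a JSON object that holds its "api" and its "payload", one argument or row to a line. play_rows: Moves the arm, as the interface text tells. Its arguments: {"type":"object","properties":{"commands":{"type":"array"}},"required":["commands"]}

```bash
mkdir -p pics; ls; python3 - <<'E'
from station import r,viewer,spotter
import cv2,numpy as np
s=r.sense();print({k:np.round(v,3).tolist() for k,v in s.items()})
for n in("scene","top"):
    p=viewer.capture(n);cv2.imwrite(f"pics/{n}0.png",p["image"][:,:,::-1])
    print(n,p["fx"],p["fy"],p["cx"],p["cy"],np.round(p["R"],4).tolist(),np.round(p["t"],4).tolist())
    for k in("main_grip","safety_grip","gate_hinge","guard"):
        print(k,[(np.round(d["uv"],1).tolist(),round(d["score"],2)) for d in spotter.find_in(k,p)[:3]])
E
```

```text
pics
{'time_s': 0.0, 'joints': [80.819, 22.09, 0.38, -0.03, -68.411, -14.817], 'joint_velocities': [0.029, 0.023, -0.001, 0.073, 0.046, 0.053], 'effort': [0.0, -39.067, 18.741, 4.22, 0.011, -0.0], 'tcp_pos': [0.254, 0.57, 0.24], 'ee_rot': [[-0.001, -0.407, -0.913], [-0.002, -0.913, 0.407], [-1.0, 0.002, -0.0]], 'wrist_force': [0.652, -0.027, 0.227], 'moment': [-0.008, 0.036, 0.025], 'gripper_width': 1.003}
scene 468.5191911667196 468.5191911667196 276.1463227918127 201.15418651780107 [[-0.8839, 0.4674, 0.0167], [0.3149, 0.6212, -0.7176], [-0.3458, -0.629, -0.6963]] [0.5215, -0.0426, 1.5094]
main_grip [([229.7, 227.9], 0.85)]
safety_grip [([264.2, 189.6], 0.62)]
gate_hinge [([266.7, 190.9], 0.57), ([339.9, 254.1], 0.34)]
guard [([229.3, 222.1], 0.69)]
top 485.6795402646577 485.6795402646577 280.60698115170646 208.94921904185588 [[-0.0194, -0.9997, -0.0152], [-0.9978, 0.0203, -0.0629], [0.0632, 0.0139, -0.9979]] [-0.016, 0.6162, 1.1916]
main_grip [([301.3, 167.3], 0.96), ([231.0, 276.4], 0.45), ([454.5, 245.7], 0.15)]
safety_grip [([281.0, 210.0], 0.93)]
gate_hinge [([287.4, 212.5], 0.82)]
guard [([302.7, 169.6], 0.61)]
```

View pics/top0.png

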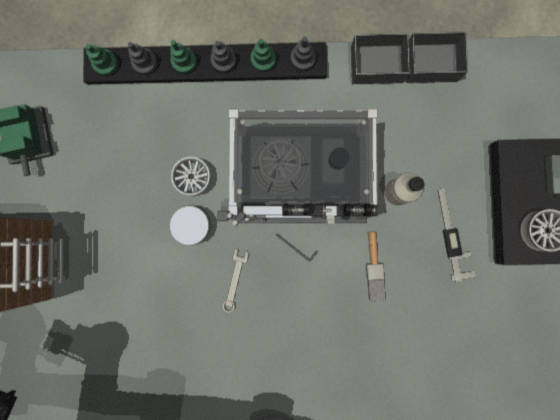

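View pics/scene0.png

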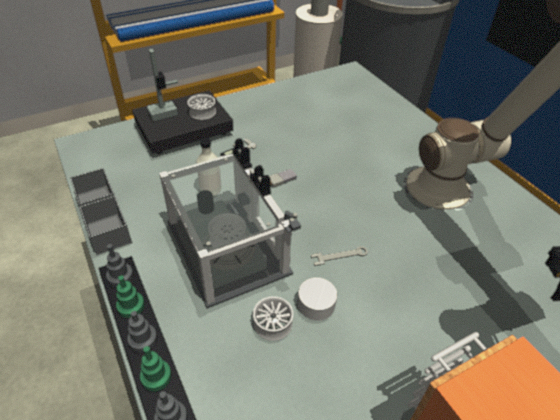

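The top view shows the guard with its front facing the robot: safety catch near (297,210), main catch near (358,210), hinge near (238,213). I'll zoom in on it.

```bash
python3 - <<'E'
import cv2
i=cv2.imread("pics/top0.png")[90:230,215:395]
cv2.imwrite("pics/crop0.png",cv2.resize(i,None,fx=4.4,fy=4.2,interpolation=cv2.INTER_CUBIC))
E
```

```text
(no output)
```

View pics/crop0.png

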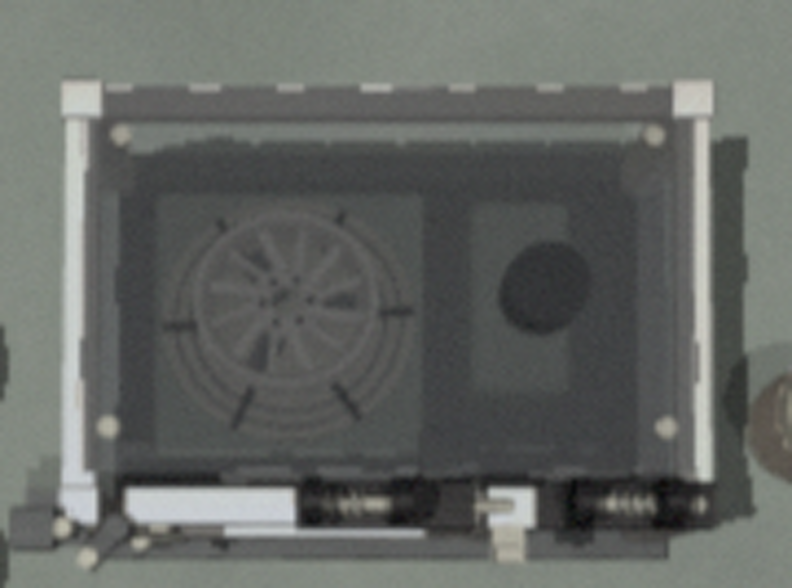

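```bash
cat >h.py <<'E'
import numpy as np
def ray(p,u,v,z):
    R,t=np.array(p["R"]),np.array(p["t"]);c=-R.T@t
    d=R.T@np.array([(u-p["cx"])/p["fx"],(v-p["cy"])/p["fy"],1]);return c+d*(z-c[2])/d[2]
E
python3 - <<'E'
from station import viewer
from h import *
p=viewer.capture("top")
f=lambda u,v:(215+u/4.4,90+v/4.2)
for n,u,v,z in[("backL",62,80,.195),("backR",713,80,.195),("frL",60,522,.195),("safL",296,505,.255),("safR",432,500,.255),("mainL",570,505,.255),("mainR",714,507,.255),("barL",126,487,.195),("barL2",126,522,.195)]:
    print(n,ray(p,*f(u,v),z).round(4))
E
```

```text
backL [0.8233 0.0765 0.195 ]
backR [ 0.8158 -0.2424  0.195 ]
frL [0.5955 0.0804 0.195 ]
safL [ 0.5982 -0.0348  0.255 ]
safR [ 0.5993 -0.0968  0.255 ]
mainL [ 0.5956 -0.1595  0.255 ]
mainR [ 0.5934 -0.2248  0.255 ]
barL [0.6126 0.0481 0.195 ]
barL2 [0.5948 0.0483 0.195 ]
```

Emit:
{"api": "play_rows", "payload": {
  "commands": [
    {"fingers":-1,"tx":-0.12,"ty":0.753,"tz":-0.832,"ax":-0.126,"ay":0,"az":0},
    {"fingers":-1,"tx":-0.12,"ty":0.753,"tz":-0.832,"ax":-0.126,"ay":0,"az":0},
    {"fingers":-1,"tx":-0.12,"ty":0.753,"tz":-0.832,"ax":-0.126,"ay":0,"az":0},
    {"fingers":-1,"tx":-0.12,"ty":0.753,"tz":-0.832,"ax":-0.126,"ay":0,"az":0},
    {"fingers":-1,"tx":-0.12,"ty":0.753,"tz":-0.832,"ax":-0.126,"ay":0,"az":0}
  ]
}}

```text
time_s: 0.97
tcp_pos: [0.3383, 0.3797, 0.2641]
ee_rot: [[0.0, -0.021, -1.0], [0.0, -1.0, 0.021], [-1.0, -0.0, -0.0]]
wrist_force: [0.8, 0.1, 0.0]
gripper_width: 1.0
```

Emit:
{"api": "play_rows", "payload": {
  "commands": [
    {"fingers":-1,"tx":-0.09,"ty":0.762,"tz":-0.357,"ax":0.003,"ay":0,"az":0},
    {"fingers":-1,"tx":-0.09,"ty":0.762,"tz":-0.357,"ax":0.003,"ay":0,"az":0},
    {"fingers":-1,"tx":-0.09,"ty":0.762,"tz":-0.357,"ax":0.003,"ay":0,"az":0},
    {"fingers":-1,"tx":-0.09,"ty":0.762,"tz":-0.357,"ax":0.003,"ay":0,"az":0},
    {"fingers":-1,"tx":-0.09,"ty":0.762,"tz":-0.357,"ax":0.003,"ay":0,"az":0}
  ]
}}

```text
time_s: 1.38
tcp_pos: [0.4217, 0.19, 0.2866]
ee_rot: [[0.001, -0.032, -0.999], [0.001, -0.999, 0.032], [-1.0, -0.001, -0.001]]
wrist_force: [-0.2, 0.5, 0.2]
gripper_width: 0.999
```

```bash
cat >>h.py <<'E'
def go(tgt,yaw=None):
    """print normalised shift to world tgt from the measured pose; yaw = wanted angle (deg) of tool y"""
    from station import r
    s=r.sense();E=np.array(s["ee_rot"]);d=np.array(tgt)-s["tcp_pos"]
    a=0 if yaw is None else -((yaw-np.degrees(np.arctan2(E[1,1],E[0,1]))+180)%360-180)/180
    print(s["time_s"],np.round(s["tcp_pos"],4),np.round(s["joints"],1),"t",(E.T@d/.75).round(4),"ax",round(a,4))
E
python3 -c "
from h import *
go([.594,-.1975,.33],-91.3)"
```

```text
1.3833 [0.4217 0.19   0.2866] [ 44.5   4.  -16.8   0.  -69.1  43.7] t [-0.0581  0.5091 -0.246 ] ax -0.0029
```

Emit:
{"api": "play_rows", "payload": {
  "commands": [
    {"fingers":-1,"tx":-0.058,"ty":0.5,"tz":-0.242,"ax":-0.003,"ay":0,"az":0},
    {"fingers":-1,"tx":-0.058,"ty":0.5,"tz":-0.242,"ax":-0.003,"ay":0,"az":0},
    {"fingers":-1,"tx":-0.058,"ty":0.5,"tz":-0.242,"ax":-0.003,"ay":0,"az":0},
    {"fingers":-1,"tx":-0.058,"ty":0.5,"tz":-0.242,"ax":-0.003,"ay":0,"az":0},
    {"fingers":-1,"tx":-0.058,"ty":0.5,"tz":-0.242,"ax":-0.003,"ay":0,"az":0}
  ]
}}

```text
time_s: 1.8
tcp_pos: [0.506, 0.0006, 0.3082]
ee_rot: [[0.001, -0.023, -1.0], [0.0, -1.0, 0.023], [-1.0, -0.0, -0.001]]
wrist_force: [0.5, 1.4, 0.3]
gripper_width: 1.0
```

```bash
python3 -c "
from h import *
go([.594,-.1975,.33],-91.3)"
```

```text
1.8 [0.506  0.0006 0.3082] [ 18.5   7.8  -9.4   0.  -72.8  70.2] t [-0.029   0.2613 -0.1233] ax -0.0001
```

Emit:
{"api": "play_rows", "payload": {
  "commands": [
    {"fingers":-1,"tx":-0.029,"ty":0.256,"tz":-0.12,"ax":0,"ay":0,"az":0},
    {"fingers":-1,"tx":-0.029,"ty":0.256,"tz":-0.12,"ax":0,"ay":0,"az":0},
    {"fingers":-1,"tx":-0.029,"ty":0.256,"tz":-0.12,"ax":0,"ay":0,"az":0},
    {"fingers":-1,"tx":-0.029,"ty":0.256,"tz":-0.12,"ax":0,"ay":0,"az":0},
    {"fingers":-1,"tx":-0.029,"ty":0.256,"tz":-0.12,"ax":0,"ay":0,"az":0}
  ]
}}

```text
time_s: 2.22
tcp_pos: [0.5896, -0.1891, 0.3291]
ee_rot: [[0.0, -0.023, -1.0], [0.0, -1.0, 0.023], [-1.0, -0.0, -0.0]]
wrist_force: [0.3, 1.8, 0.6]
gripper_width: 0.999
```

Emit:
{"api": "play_rows", "payload": {
  "commands": [
    {"fingers":-1,"tx":0,"ty":0,"tz":0,"ax":0,"ay":0,"az":0},
    {"fingers":-1,"tx":0,"ty":0,"tz":0,"ax":0,"ay":0,"az":0},
    {"fingers":-1,"tx":0,"ty":0,"tz":0,"ax":0,"ay":0,"az":0}
  ]
}}

```text
time_s: 2.47
tcp_pos: [0.589, -0.1871, 0.3283]
ee_rot: [[-0.001, -0.024, -1.0], [0.0, -1.0, 0.024], [-1.0, -0.0, 0.001]]
wrist_force: [-0.6, 0.6, 0.1]
gripper_width: 0.998
```

```bash
python3 - <<'E'
from h import *
from station import viewer,r
import cv2
go([.594,-.1975,.33],-91.3)
s=r.sense();p=viewer.capture("wrist")
print(p["fx"],p["cx"],p["cy"],np.round(p["mount"],4).tolist())
np.savez("w1.npz",E=s["ee_rot"],T=s["tcp_pos"],m=p["mount"],k=[p["fx"],p["fy"],p["cx"],p["cy"]])
cv2.imwrite("pics/w1.png",p["image"][:,:,::-1])
E
```

```text
2.4667 [ 0.589  -0.1871  0.3283] [ -2.6  18.9   8.1  -0.  -79.2  91.3] t [-0.0023  0.0137 -0.0069] ax -0.0003
309.15810795788565 279.56895831526043 210.05899435026527 [[-0.0011, -0.2937, 0.9559, -0.1432], [1.0, 0.0007, 0.0014, 0.0001], [-0.0011, 0.9559, 0.2937, -0.0803], [0.0, 0.0, 0.0, 1.0]]
```

View pics/w1.png

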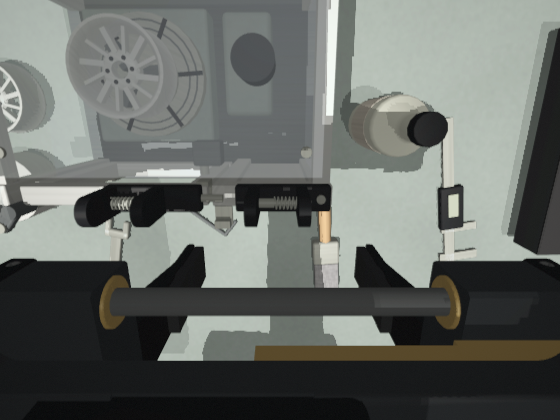

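The wrist view shows the main catch with ears near (252,210) and (306,208) and the safety catch at left near (100–150,205). I'll zoom in for the edges.

```bash
python3 - <<'E'
import cv2
i=cv2.imread("pics/w1.png")[165:240,70:340]
cv2.imwrite("pics/w1c.png",cv2.resize(cv2.convertScaleAbs(i,alpha=2,beta=20),(800,444),interpolation=cv2.INTER_CUBIC))
E
```

```text
(no output)
```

View pics/w1c.png

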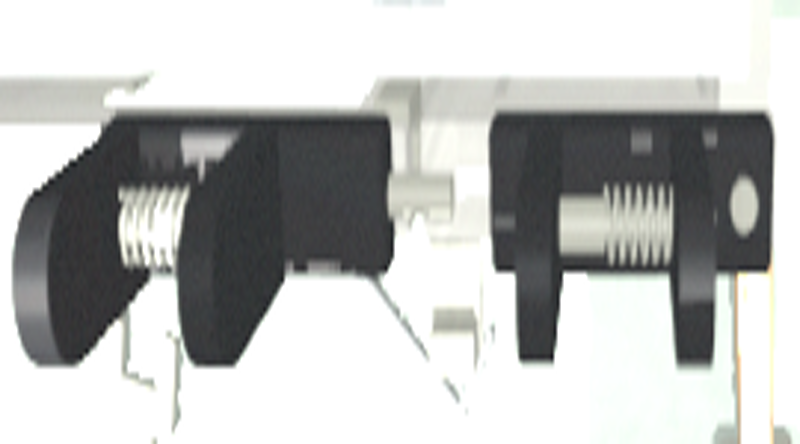

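```bash
cat >>h.py <<'E'
def wray(f,u,v,z):
    D=np.load(f);k=D["k"];m=D["m"];E=D["E"]
    d=E@m[:3,:3]@np.array([(u-k[2])/k[0],(v-k[3])/k[1],1]);c=D["T"]+E@m[:3,3];return c+d*(z-c[2])/d[2]
E
python3 - <<'E'
from h import *
f=lambda u,v:(70+u/2.963,165+v/5.92)
for n,u,v,z in[("mL",518,330,.25),("mR",714,330,.25),("mfront",540,362,.25),("mfrontR",690,365,.25),("sL",14,290,.253),("sfrontL",50,364,.25),("plateR_r",772,190,.207),("plateR_top",640,114,.207),("plateR_bot",640,270,.207),("plateL",491,190,.207),("splateR",391,190,.207)]:
    print(n,wray("w1.npz",*f(u,v),z).round(4))
E
```

```text
mL [ 0.5933 -0.1613  0.25  ]
mR [ 0.5922 -0.2114  0.25  ]
mfront [ 0.5888 -0.1668  0.25  ]
mfrontR [ 0.5876 -0.2053  0.25  ]
sL [ 0.6025 -0.0359  0.253 ]
sfrontL [ 0.5915 -0.0409  0.25  ]
plateR_r [ 0.5989 -0.2329  0.207 ]
plateR_top [ 0.6114 -0.1937  0.207 ]
plateR_bot [ 0.5873 -0.1933  0.207 ]
plateL [ 0.6008 -0.1491  0.207 ]
splateR [ 0.6015 -0.1193  0.207 ]
```

Emit:
{"api": "play_rows", "payload": {
  "commands": [
    {"fingers":-1,"tx":0.02,"ty":0.0075,"tz":-0.014,"ax":0,"ay":0,"az":0},
    {"fingers":-1,"tx":0.06,"ty":0.0075,"tz":-0.014,"ax":0,"ay":0,"az":0},
    {"fingers":-1,"tx":0.1,"ty":0.0075,"tz":-0.014,"ax":0,"ay":0,"az":0},
    {"fingers":-1,"tx":0.12,"ty":0.0075,"tz":-0.014,"ax":0,"ay":0,"az":0},
    {"fingers":-1,"tx":0.12,"ty":0.0075,"tz":-0.014,"ax":0,"ay":0,"az":0}
  ]
}}

```text
time_s: 2.93
tcp_pos: [0.5972, -0.1907, 0.2347]
ee_rot: [[-0.008, -0.021, -1.0], [0.002, -1.0, 0.021], [-1.0, -0.002, 0.008]]
wrist_force: [0.2, 0.3, 0.4]
gripper_width: 1.0
```

Emit:
{"api": "play_rows", "payload": {
  "commands": [
    {"fingers":-0.2,"tx":0,"ty":0,"tz":0,"ax":0,"ay":0,"az":0},
    {"fingers":0,"tx":0,"ty":0,"tz":0,"ax":0,"ay":0,"az":0},
    {"fingers":0.1,"tx":0,"ty":0,"tz":0,"ax":0,"ay":0,"az":0},
    {"fingers":0.3,"tx":0,"ty":0,"tz":0,"ax":0,"ay":0,"az":0},
    {"fingers":0.3,"tx":0,"ty":0,"tz":0,"ax":0,"ay":0,"az":0}
  ]
}}

```text
time_s: 3.35
tcp_pos: [0.6002, -0.1922, 0.2402]
ee_rot: [[0.003, -0.023, -1.0], [0.001, -1.0, 0.023], [-1.0, -0.001, -0.003]]
wrist_force: [0.1, 10.3, 5.8]
gripper_width: 0.704
```

Emit:
{"api": "play_rows", "payload": {
  "commands": [
    {"fingers":0.5,"tx":0,"ty":0,"tz":0,"ax":0,"ay":0,"az":0},
    {"fingers":0.7,"tx":0,"ty":0,"tz":0,"ax":0,"ay":0,"az":0},
    {"fingers":1,"tx":0,"ty":0,"tz":0,"ax":0,"ay":0,"az":0},
    {"fingers":1,"tx":0,"ty":0,"tz":0,"ax":0,"ay":0,"az":0},
    {"fingers":1,"tx":0,"ty":0,"tz":0,"ax":0,"ay":0,"az":0}
  ]
}}

```text
time_s: 3.77
tcp_pos: [0.6002, -0.1925, 0.24]
ee_rot: [[0.002, -0.023, -1.0], [0.0, -1.0, 0.023], [-1.0, -0.0, -0.002]]
wrist_force: [-0.2, 3.0, 5.5]
gripper_width: 0.416
```

Emit:
{"api": "play_rows", "payload": {
  "commands": [
    {"fingers":1,"tx":0,"ty":0,"tz":0,"ax":0,"ay":0,"az":0},
    {"fingers":1,"tx":0,"ty":0,"tz":0,"ax":0,"ay":0,"az":0},
    {"fingers":1,"tx":0,"ty":0,"tz":0,"ax":0,"ay":0,"az":0},
    {"fingers":1,"tx":0,"ty":0,"tz":0,"ax":0,"ay":0,"az":0},
    {"fingers":1,"tx":0,"ty":0,"tz":0,"ax":0,"ay":0,"az":0}
  ]
}}

```text
time_s: 4.18
tcp_pos: [0.6002, -0.1926, 0.24]
ee_rot: [[0.002, -0.023, -1.0], [0.0, -1.0, 0.023], [-1.0, -0.0, -0.002]]
wrist_force: [0.5, 3.2, 5.0]
gripper_width: 0.418
```

Emit:
{"api": "play_rows", "payload": {
  "commands": [
    {"fingers":1,"tx":0,"ty":0,"tz":0,"ax":0,"ay":0,"az":0},
    {"fingers":1,"tx":0,"ty":0,"tz":0,"ax":0,"ay":0,"az":0},
    {"fingers":1,"tx":0,"ty":0,"tz":0,"ax":0,"ay":0,"az":0}
  ]
}}

```text
time_s: 4.43
tcp_pos: [0.6002, -0.1926, 0.24]
ee_rot: [[0.002, -0.023, -1.0], [0.0, -1.0, 0.023], [-1.0, -0.0, -0.002]]
wrist_force: [-0.1, 3.3, 6.1]
gripper_width: 0.417
```

```bash
python3 - <<'E'
from h import *
from station import viewer,r
import cv2
s=r.sense();p=viewer.capture("wrist")
np.savez("w2.npz",E=s["ee_rot"],T=s["tcp_pos"],m=p["mount"],k=[p["fx"],p["fy"],p["cx"],p["cy"]])
cv2.imwrite("pics/w2.png",cv2.resize(cv2.convertScaleAbs(p["image"][100:300,:400,::-1],alpha=1.7,beta=15),(800,400),interpolation=cv2.INTER_CUBIC))
E
```

```text
(no output)
```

View pics/w2.png

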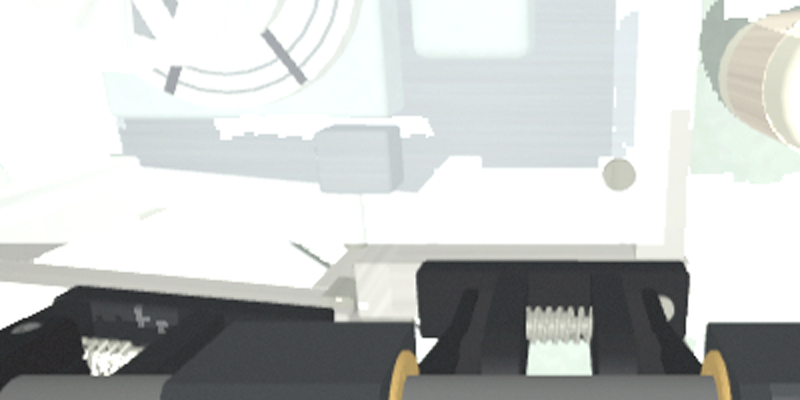

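Emit:
{"api": "play_rows", "payload": {
  "commands": [
    {"fingers":-1,"tx":0,"ty":0,"tz":0,"ax":0,"ay":0,"az":0},
    {"fingers":-1,"tx":0,"ty":0,"tz":0,"ax":0,"ay":0,"az":0},
    {"fingers":-1,"tx":0,"ty":0,"tz":0,"ax":0,"ay":0,"az":0},
    {"fingers":-1,"tx":0,"ty":0,"tz":0,"ax":0,"ay":0,"az":0},
    {"fingers":-1,"tx":-0.03,"ty":0,"tz":0,"ax":0,"ay":0,"az":0}
  ]
}}

```text
time_s: 4.9
tcp_pos: [0.5975, -0.1911, 0.2563]
ee_rot: [[-0.009, -0.023, -1.0], [0.004, -1.0, 0.023], [-1.0, -0.004, 0.01]]
wrist_force: [0.2, -0.1, -2.0]
gripper_width: 0.715
```

Emit:
{"api": "play_rows", "payload": {
  "commands": [
    {"fingers":-1,"tx":-0.05,"ty":0,"tz":0,"ax":0,"ay":0,"az":0},
    {"fingers":-1,"tx":-0.08,"ty":0,"tz":0,"ax":0,"ay":0,"az":0},
    {"fingers":-1,"tx":-0.08,"ty":-0.05,"tz":0.01,"ax":0.03,"ay":0,"az":0},
    {"fingers":-1,"tx":-0.08,"ty":-0.1,"tz":0.01,"ax":0.03,"ay":0,"az":0},
    {"fingers":-1,"tx":-0.08,"ty":-0.15,"tz":0.01,"ax":0.03,"ay":0,"az":0}
  ]
}}

```text
time_s: 5.32
tcp_pos: [0.5942, -0.0802, 0.3214]
ee_rot: [[0.0, -0.12, -0.993], [-0.0, -0.993, 0.12], [-1.0, 0.0, -0.0]]
wrist_force: [1.0, 0.0, -0.5]
gripper_width: 0.987
```

```bash
python3 -c "
from h import *
go([.5925,-.0549,.32],-96.8)"
```

```text
5.3167 [ 0.5942 -0.0802  0.3214] [  7.8  17.1   4.5   0.  -77.4  75.3] t [ 0.0018 -0.0333  0.0063] ax -0.0005
```

Emit:
{"api": "play_rows", "payload": {
  "commands": [
    {"fingers":-1,"tx":0.002,"ty":-0.033,"tz":0.006,"ax":0,"ay":0,"az":0},
    {"fingers":-1,"tx":0.002,"ty":-0.033,"tz":0.006,"ax":0,"ay":0,"az":0},
    {"fingers":-1,"tx":0.002,"ty":-0.033,"tz":0.006,"ax":0,"ay":0,"az":0},
    {"fingers":-1,"tx":0.002,"ty":-0.033,"tz":0.006,"ax":0,"ay":0,"az":0}
  ]
}}

```text
time_s: 5.65
tcp_pos: [0.5931, -0.0558, 0.3194]
ee_rot: [[-0.001, -0.117, -0.993], [-0.001, -0.993, 0.117], [-1.0, 0.001, 0.001]]
wrist_force: [-0.1, -1.1, -0.3]
gripper_width: 1.0
```

```bash
python3 - <<'E'
from h import *
from station import viewer,r
import cv2
go([.5925,-.0549,.32],-96.8)
s=r.sense();p=viewer.capture("wrist")
np.savez("w3.npz",E=s["ee_rot"],T=s["tcp_pos"],m=p["mount"],k=[p["fx"],p["fy"],p["cx"],p["cy"]])
cv2.imwrite("pics/w3.png",cv2.resize(cv2.convertScaleAbs(p["image"][140:260,190:390,::-1],alpha=2,beta=20),(800,480),interpolation=cv2.INTER_CUBIC))
E
```

```text
5.65 [ 0.5931 -0.0558  0.3194] [ 10.2  16.8   3.8   0.  -77.1  73.1] t [-0.0007 -0.0011  0.0009] ax 0.0003
```

View pics/w3.png

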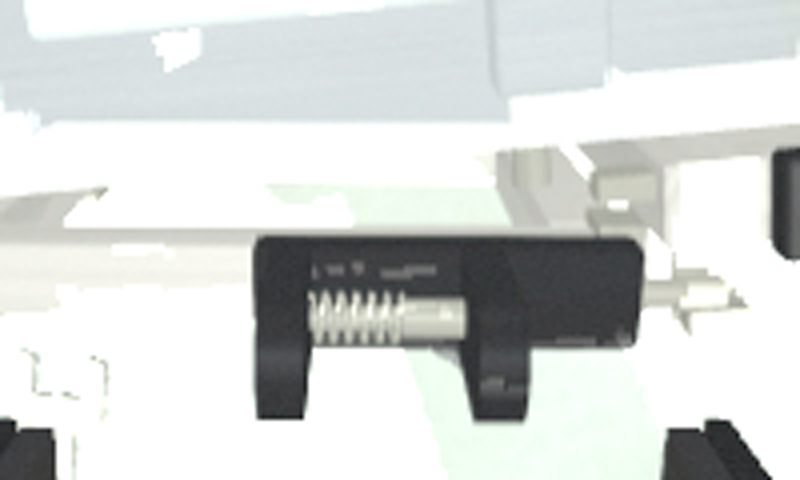

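Ears are aligned with the jaws: outer edges at crop columns 256 and 529, front edge at row 418.

```bash
python3 - <<'E'
from h import *
f=lambda u,v:(190+u/4,140+v/4)
for n,u,v,z in[("L",256,385,.25),("R",529,385,.25),("front",400,418,.25),("pt",450,238,.207),("pb",450,345,.207)]: print(n,wray("w3.npz",*f(u,v),z).round(4))
E
```

```text
L [ 0.59  -0.037  0.25 ]
R [ 0.5841 -0.0871  0.25  ]
front [ 0.5803 -0.0627  0.25  ]
pt [ 0.6018 -0.0773  0.207 ]
pb [ 0.5776 -0.075   0.207 ]
```

Emit:
{"api": "play_rows", "payload": {
  "commands": [
    {"fingers":-1,"tx":0.035,"ty":0,"tz":0.001,"ax":0,"ay":0,"az":0},
    {"fingers":-1,"tx":0.07,"ty":0,"tz":0.001,"ax":0,"ay":0,"az":0},
    {"fingers":-1,"tx":0.108,"ty":0,"tz":0.001,"ax":0,"ay":0,"az":0},
    {"fingers":-0.5,"tx":0.108,"ty":0,"tz":0.001,"ax":0,"ay":0,"az":0},
    {"fingers":0,"tx":0.108,"ty":0,"tz":0.001,"ax":0,"ay":0,"az":0}
  ]
}}

```text
time_s: 6.12
tcp_pos: [0.5919, -0.0565, 0.2377]
ee_rot: [[-0.003, -0.119, -0.993], [-0.001, -0.993, 0.119], [-1.0, 0.002, 0.003]]
wrist_force: [0.8, -0.4, 1.0]
gripper_width: 0.919
```

Emit:
{"api": "play_rows", "payload": {
  "commands": [
    {"fingers":0.3,"tx":0,"ty":0,"tz":0,"ax":0,"ay":0,"az":0},
    {"fingers":0.6,"tx":0,"ty":0,"tz":0,"ax":0,"ay":0,"az":0},
    {"fingers":1,"tx":0,"ty":0,"tz":0,"ax":0,"ay":0,"az":0},
    {"fingers":1,"tx":0,"ty":0,"tz":0,"ax":0,"ay":0,"az":0},
    {"fingers":1,"tx":0,"ty":0,"tz":0,"ax":0,"ay":0,"az":0}
  ]
}}

```text
time_s: 6.53
tcp_pos: [0.5928, -0.0576, 0.2407]
ee_rot: [[0.002, -0.117, -0.993], [-0.005, -0.993, 0.117], [-1.0, 0.005, -0.002]]
wrist_force: [0.5, -10.1, 1.7]
gripper_width: 0.559
```

Emit:
{"api": "play_rows", "payload": {
  "commands": [
    {"fingers":1,"tx":0,"ty":0,"tz":0,"ax":0,"ay":0,"az":0},
    {"fingers":1,"tx":0,"ty":0,"tz":0,"ax":0,"ay":0,"az":0},
    {"fingers":1,"tx":0,"ty":0,"tz":0,"ax":0,"ay":0,"az":0},
    {"fingers":1,"tx":0,"ty":0,"tz":0,"ax":0,"ay":0,"az":0}
  ]
}}

```text
time_s: 6.87
tcp_pos: [0.5925, -0.0548, 0.2406]
ee_rot: [[0.002, -0.117, -0.993], [-0.0, -0.993, 0.117], [-1.0, -0.0, -0.002]]
wrist_force: [-2.5, 0.6, 5.7]
gripper_width: 0.418
```

Safety catch is squeezed (36 mm opening). Now swinging along the arc, 20° per call.

Emit:
{"api": "play_rows", "payload": {
  "commands": [
    {"fingers":1,"tx":0,"ty":0.0008,"tz":0.0101,"ax":0.0222,"ay":0,"az":0},
    {"fingers":1,"tx":0,"ty":0.0008,"tz":0.0203,"ax":0.0444,"ay":0,"az":0},
    {"fingers":1,"tx":0,"ty":0.0002,"tz":0.0304,"ax":0.0667,"ay":0,"az":0},
    {"fingers":1,"tx":0,"ty":-0.0012,"tz":0.0405,"ax":0.0889,"ay":0,"az":0},
    {"fingers":1,"tx":0,"ty":-0.0033,"tz":0.0504,"ax":0.1111,"ay":0,"az":0}
  ]
}}

```text
time_s: 7.28
tcp_pos: [0.556, -0.0484, 0.2406]
ee_rot: [[0.004, -0.451, -0.893], [-0.002, -0.893, 0.451], [-1.0, -0.0, -0.004]]
wrist_force: [0.7, -1.8, 3.5]
gripper_width: 0.42
```

```bash
cat >>h.py <<'E'
def arc(theta):
    H=np.array([.5934,.0542]);a=np.radians(-1.35)-theta
    ex,ey=np.array([np.cos(a),np.sin(a)]),np.array([-np.sin(a),np.cos(a)])
    go([*(H+.012*ex-.1085*ey),.2405],np.degrees(a)-90)
def now():
    from station import r
    E=np.array(r.sense()["ee_rot"]);print("gate~",-np.radians(np.degrees(np.arctan2(E[1,1],E[0,1]))%-360+91.35)); print(r.sense()["wrist_force"],r.sense()["gripper_width"])
E
python3 -c "
from h import *
now(); arc(.095+np.radians(20)); arc(.095+np.radians(18))"
```

```text
gate~ 0.4438241072358964
[ 0.71763764 -1.75026862  3.51774843] 0.42049513017341184
7.2833 [ 0.556  -0.0484  0.2406] [ 11.7  15.5  -9.4   0.1 -64.9  51.4] t [0.0001 0.     0.0012] ax 0.0001
7.2833 [ 0.556  -0.0484  0.2406] [ 11.7  15.5  -9.4   0.1 -64.9  51.4] t [ 0.0002 -0.0006 -0.0039] ax -0.011
```

Tracking the arc well; the detent comes next.

Emit:
{"api": "play_rows", "payload": {
  "commands": [
    {"fingers":1,"tx":0,"ty":0.0008,"tz":0.0101,"ax":0.0222,"ay":0,"az":0},
    {"fingers":1,"tx":0,"ty":0.0008,"tz":0.0203,"ax":0.0444,"ay":0,"az":0},
    {"fingers":1,"tx":0,"ty":0.0002,"tz":0.0304,"ax":0.0667,"ay":0,"az":0},
    {"fingers":1,"tx":0,"ty":-0.0012,"tz":0.0405,"ax":0.0889,"ay":0,"az":0},
    {"fingers":1,"tx":0,"ty":-0.0033,"tz":0.0504,"ax":0.1111,"ay":0,"az":0}
  ]
}}

```text
time_s: 7.7
tcp_pos: [0.5235, -0.0302, 0.2406]
ee_rot: [[0.004, -0.729, -0.685], [-0.003, -0.685, 0.729], [-1.0, -0.0, -0.005]]
wrist_force: [2.7, -5.6, 5.0]
gripper_width: 0.417
```

```bash
python3 -c "
from h import *
now(); arc(.095+np.radians(40))"
```

```text
gate~ 0.7930398364130766
[ 2.67074454 -5.57603765  5.01711033] 0.4171808486721373
7.7 [ 0.5235 -0.0302  0.2406] [ 14.6  12.2 -13.9   0.3 -63.8  28.5] t [ 0.0001 -0.0003  0.0022] ax 0.0
```

Emit:
{"api": "play_rows", "payload": {
  "commands": [
    {"fingers":1,"tx":0,"ty":0.0008,"tz":0.0101,"ax":0.0222,"ay":0,"az":0},
    {"fingers":1,"tx":0,"ty":0.0008,"tz":0.0203,"ax":0.0444,"ay":0,"az":0},
    {"fingers":1,"tx":0,"ty":0.0002,"tz":0.0304,"ax":0.0667,"ay":0,"az":0},
    {"fingers":1,"tx":0,"ty":-0.0012,"tz":0.0405,"ax":0.0889,"ay":0,"az":0},
    {"fingers":1,"tx":0,"ty":-0.0033,"tz":0.0504,"ax":0.1111,"ay":0,"az":0}
  ]
}}

```text
time_s: 8.12
tcp_pos: [0.4983, -0.0004, 0.2406]
ee_rot: [[0.001, -0.92, -0.392], [-0.002, -0.392, 0.92], [-1.0, -0.0, -0.002]]
wrist_force: [-2.1, -2.6, 9.0]
gripper_width: 0.419
```

```bash
python3 -c "
from h import *
now(); arc(.095+np.radians(60))"
```

```text
gate~ 1.1442857366910946
[-2.13340816 -2.61903868  9.00100041] 0.4189643003805402
8.1167 [ 4.983e-01 -4.000e-04  2.406e-01] [ 18.7   9.7 -17.1   0.1 -63.2   4.3] t [ 0.0001 -0.0006  0.0009] ax -0.0007
```

Emit:
{"api": "play_rows", "payload": {
  "commands": [
    {"fingers":1,"tx":0,"ty":0.0008,"tz":0.0101,"ax":0.0222,"ay":0,"az":0},
    {"fingers":1,"tx":0,"ty":0.0008,"tz":0.0203,"ax":0.0444,"ay":0,"az":0},
    {"fingers":1,"tx":0,"ty":0.0002,"tz":0.0304,"ax":0.0667,"ay":0,"az":0},
    {"fingers":1,"tx":0,"ty":-0.0012,"tz":0.0405,"ax":0.0889,"ay":0,"az":0},
    {"fingers":1,"tx":0,"ty":-0.0033,"tz":0.0504,"ax":0.1111,"ay":0,"az":0}
  ]
}}

```text
time_s: 8.53
tcp_pos: [0.4853, 0.035, 0.2406]
ee_rot: [[0.0, -0.999, -0.055], [-0.003, -0.055, 0.999], [-1.0, 0.0, -0.003]]
wrist_force: [-2.8, -5.0, 7.1]
gripper_width: 0.417
```

```bash
python3 -c "
from h import *
now(); arc(.095+np.radians(80)); arc(1.6)"
```

```text
gate~ 1.4925442598553085
[-2.78040615 -4.97135394  7.10295528] 0.41669801070317936
8.5333 [0.4853 0.035  0.2406] [ 23.4   8.5 -18.5   0.2 -63.  -20.3] t [ 0.0001 -0.0007  0.0015] ax -0.0004
8.5333 [0.4853 0.035  0.2406] [ 23.4   8.5 -18.5   0.2 -63.  -20.3] t [0.0001 0.0002 0.0173] ax 0.0342
```

Emit:
{"api": "play_rows", "payload": {
  "commands": [
    {"fingers":1,"tx":0,"ty":0.0007,"tz":0.0089,"ax":0.0195,"ay":0,"az":0},
    {"fingers":1,"tx":0,"ty":0.0009,"tz":0.0178,"ax":0.039,"ay":0,"az":0},
    {"fingers":1,"tx":0,"ty":0.0009,"tz":0.0178,"ax":0.039,"ay":0,"az":0},
    {"fingers":1,"tx":0,"ty":0.0009,"tz":0.0178,"ax":0.039,"ay":0,"az":0},
    {"fingers":1,"tx":0,"ty":0.0009,"tz":0.0178,"ax":0.039,"ay":0,"az":0}
  ]
}}

```text
time_s: 8.95
tcp_pos: [0.4837, 0.048, 0.2406]
ee_rot: [[-0.001, -0.998, 0.065], [-0.003, 0.065, 0.998], [-1.0, 0.0, -0.003]]
wrist_force: [-2.9, -3.8, 8.0]
gripper_width: 0.416
```

Emit:
{"api": "play_rows", "payload": {
  "commands": [
    {"fingers":1,"tx":0,"ty":0,"tz":0,"ax":0,"ay":0,"az":0},
    {"fingers":1,"tx":0,"ty":0,"tz":0,"ax":0,"ay":0,"az":0},
    {"fingers":1,"tx":0,"ty":0,"tz":0,"ax":0,"ay":0,"az":0},
    {"fingers":1,"tx":0,"ty":0,"tz":0,"ax":0,"ay":0,"az":0},
    {"fingers":1,"tx":0,"ty":0,"tz":0,"ax":0,"ay":0,"az":0}
  ]
}}

```text
time_s: 9.37
tcp_pos: [0.4837, 0.048, 0.2406]
ee_rot: [[-0.0, -0.998, 0.065], [-0.002, 0.065, 0.998], [-1.0, 0.0, -0.003]]
wrist_force: [-3.3, -5.1, 8.0]
gripper_width: 0.421
```

```bash
python3 - <<'E'
from h import *
from station import viewer,r
import cv2
now();arc(1.61);print(np.round(r.sense()["joint_velocities"],2))
p=viewer.capture("scene");cv2.imwrite("pics/s4.png",cv2.resize(p["image"][80:340,120:420,::-1],(750,600)))
E
```

```text
gate~ 1.6119519990619346
[-3.28065037 -5.08943596  7.98678698] 0.42114512854162295
9.3667 [0.4837 0.048  0.2406] [ 24.9   8.5 -18.5   0.1 -63.1 -28.7] t [ 0.0001 -0.0008  0.0014] ax -0.0006
[ 0.02 -0.01  0.13  0.02  0.02 -0.03]
```

View pics/s4.png

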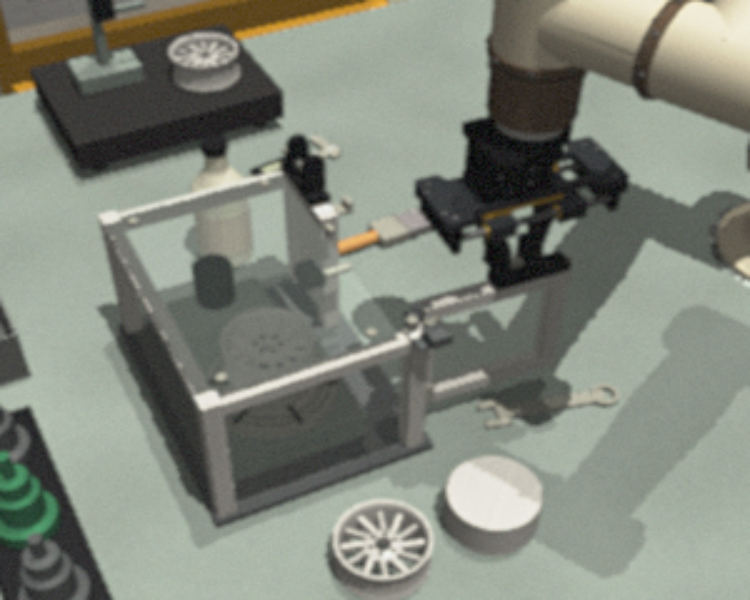

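The gate stands square, held at the safety catch at crop (525,270). The loose items that show in this view look unmoved. I'm handing the job in.

```bash
python3 -c "
from station import job
print(job.finish_job())
from h import *
now()"
```

```text
the job is handed in; nothing more can be done
None
the job is handed in; nothing more can be done
```

The guard gate is open to about 1.61 rad, just past square. I handed the job in at about 9.4 s with the gripper still squeezing the safety catch and holding the gate.

- **Main catch:** I squeezed it to about 36 mm over the ears. The wrist camera then showed the gate ajar, and I let the catch go. I didn't measure that it had returned to rest, but the gripper opened fully and rose clear of it.
- **Safety catch and swing:** I squeezed it to about 36 mm while the gate was ajar. I then swung the gate past its detent along the hinge arc, with about 10 N or less on the wrist at each reading.
- **Last checks:**
  - The gate angle is worked out from the tool's heading. The tool was within about 1 mm of the expected arc.
  - The tool position did not change over the last 0.4 s, the grip was steady at about 36 mm, and the wrist force was about 10 N.
  - In the final picture the gate looks square to the front. The visible loose items appear where they were, and none touches the gate. I judged this by eye and did not measure it, and the hex key was hidden from view.

No check failed or disagreed. My attempt to read the state after handing in was refused, so there is no reading from the final judged second.

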